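# Start the platform nut on the shaker stud

## Task

Start the aluminium flange nut on the orbital shaker's stud: set it level on top of the stud's thread with its yellow pointer about an eighth of a turn clockwise (seen from above) of the yellow line on the platform, and let it rest there a moment. Then back it off counter-clockwise until the pointer meets the yellow line and the nut drops in, flange flat on the platform, and let go. Leave the orange nut where it is.

Things in the scene. Friction and masses are not known exactly. Their poses are not given: they have to be found in the camera images.
- flange_nut: Bare-aluminium hex flange nut, 120 g, flat on the table. 36 mm tall, 46 mm across flats; flats face 30, 90, 150 degrees (and opposite) from its +x. Flange at the foot 4 mm thick, 53 mm across. Origin: centre of underside, z up. 37 mm bore with three thread lugs at 0, 120, 240 degrees from +x, reaching in to 11 mm from the axis, 2 to 8 mm above the underside; 2.5 mm sideways play on the stud.
- nut_pointer (a point): Yellow ear on the nut's flange, 14 mm wide; point on its top, 34 mm from the nut's axis along the nut's +x, 4 mm above the underside (ear ends at 42 mm). With the ear 25 to 95 degrees clockwise of the yellow line the nut rests on the thread starts, underside 15 mm above the platform; within 15 degrees of the line it drops 15 mm, flange onto the platform.
- shaker: White shaker, 200 mm square; dark platform, top 90 mm up. Origin: on the table under its centre, z up. Steel stud upright at x = y = 0: core 17 mm thick, tapered nose ending 27 mm above the platform; three thread starts at 60, 180, 300 degrees from +x, 16 mm out, tops 17 mm above the platform. Yellow line from the stud along its +x, 46 to 88 mm out. Blue tube racks, 26 mm tall, at y = -85, +85 mm.
- plain_nut: Bystander: orange plastic hexagonal nut without flange or pointer, 46 mm across flats, 30 mm tall, its bore too small for the stud. Origin: centre of the underside. Must stay where it is.

How it is judged (in metres and radians):
On the way, in this order (a step that is already met when the one before it is completed fails the run):
1. the flange nut rests level on top of the stud's thread, its underside about 15 mm above the platform, its pointer 20 to 70 degrees clockwise of the yellow line (horizontal distance between flange_nut and shaker below 0.007 m and angle between flange_nut's own z axis and vertical below 0.15 rad and z of flange_nut in the frame of shaker between 0.101 and 0.11 m and x of nut_pointer in the frame of shaker above 0.012 m and y of nut_pointer in the frame of shaker below -0.012 m), for 0.2 s.
2. backed off, the flange nut has dropped in with its pointer at the yellow line (horizontal distance between flange_nut and shaker below 0.007 m and angle between flange_nut's own z axis and vertical below 0.12 rad and z of flange_nut in the frame of shaker below 0.094 m and x of nut_pointer in the frame of shaker above 0.02 m and y of nut_pointer in the frame of shaker between -0.02 and 0.02 m), for 0.2 s.
At the end, for the whole second after the job is handed in: The flange nut lies dropped in on the stud: centred within 7 mm, its underside within 4 mm of the platform, level within 7 degrees, its pointer within about 35 degrees of the yellow line, at rest and released; the orange nut is within 30 mm of where it was (all of step 2 and linear speed of flange_nut below 0.02 m/s and distance of plain_nut from where it was at the start of the episode below 0.03 m); the robot touches nothing.
It fails at once if the orange nut is moved by more than 30 mm (distance of plain_nut from where it was at the start of the episode above 0.03 m).
It also fails if it takes over 40 s, if anything falls off the work surface, if the arm or the gripper's body presses on something with over 40 N, if the wrist force passes 120 N, or if a joint passes its speed limit or range.

## Robot

A 6-joint arm with a two-finger parallel gripper is mounted at the origin on the work surface. World frame = base frame: x ahead of the robot, y to its left, z up, the work surface at z = 0. Lengths are in m, angles in degrees, forces in N, time in s.
With the tool pointing down it reaches from about 0.325 to 0.9 m from the base axis. Payload 6.1 kg.
Tool frame: the origin (TCP) lies on the centre line of the jaws, within the pads' length; the fingertips stand 19 mm ahead of it and the grasp point (between the pads) is the TCP (manip.tips_ahead is the distance from the TCP to the fingertips, in m); x points along the fingers, y is the direction in which the jaws open and shut, and the axes are right-handed (so a half turn about x gives the same grasp; the last joint's range is limited). The gripper opens to 85 mm and grips with 20 to 120 N. Pads are 22 mm wide; open, the fingers measure 114 mm over their backs; the gripper's body (76 mm by 85 mm) begins 54 mm behind the grasp point. The pads swing forward as they close: fully open they stand 13 mm farther back than shut.
Start: joints at [-71.11, 12.628, 87.462, -0, 79.91, -7.225], TCP at [0.275, -0.561, 0.25] pointing down, gripper open.
Joint ranges: [-170.65, 170.65], [-52.31, 119.04], [5.05, 147.46], [-71.25, 251.25], [11.57, 151.72], [-153.62, 153.62]. Speed limits (degrees/s): [147.25, 147.25, 172.46, 180, 180, 180].

## Interface

Orientations are given as [roll, pitch, yaw] about the fixed x, y, z axes, in that order (R = Rz(yaw) Ry(pitch) Rx(roll)).
In Python, from plant import manip, eyes gives the robot as it stands.
- The arm moves only by the tool move_arm, never from a script. Its argument "commands" is a list of rows, each a list of 4 numbers: the shift along the tool's x, y, z in units of 30 mm (1.0 is 30 mm), then the turn about the tool's x in units of 5 degrees (1.0 is 5 degrees). In form: [[x, y, z, turn], ...]. A call has 1 to 5 rows; each row is the pose to reach, as a shift and turn from the pose commanded when the call began, along the tool's axes at that moment; what a row does not reach only later rows make up. A row lasts 1/8 s, in which the tool goes at most 62.5 mm and 10.7 degrees, less where a joint would pass 70% of its speed; a pose out of reach is approached as far as the arm can. A call with a gripper value outside its range is refused whole. "grip" is the opening, from 0 (shut) to 1 (fully open), set as the call begins (left out, the last holds). The fingers move at their own pace and stop on an object; the grip force is fixed at half the most. Time passes only in rows, so rows that repeat a pose let the fingers close. It gives the time, the measured TCP pose, the force and the opening at its end, in the units of the state.
- manip.state(): the state, without advancing time (a new reading comes with each control period).
- eyes.read_camera(name): name is "side" or "top"; returns (picture, depth): 420x560x3 uint8, red, green, blue; 420x560 float32, m along the optical axis (not along the pixel's ray), 0 where there is no reading.
- eyes.camera_info(name): a dict with "fx", "fy", "cx", "cy" (pixels), "k1" (the pictures are not rectified: a ray, as slopes to the right and down, at radius r is drawn at 1 + k1 r^2 times it, then the intrinsics apply), "T" (4x4, takes a point from camera to world coordinates). Camera axes: x right, y down, z forward; pixel columns grow to the right and rows downward; lengths in m; the calibration is good to about 2 mm. A picture is of the moment at which its call begins. camera_info takes no time and is no camera call.
- manip.hand_in(): hands the job in, once; it reports no verdict.
The state is a dict: "time_s": time; "qpos": joint angles; "joint_velocities": joint speeds; "tau": joint torques, N m; "tcp_pos": TCP position; "tool_rot": TCP orientation; "contact_force": force on the tool from outside, world axes, zero at the start; "torque": the same for the moment, N m; "opening": opening from 0.0 (shut) to 1.0 (fully open).
Only numpy, scipy, OpenCV 4.12 (cv2) and the standard library are available. Lean on these libraries where they do the work, as an engineer would, in place of code of your own. Each camera call takes 0.05 s, during which the arm holds its last target.

## Working session

There is one attempt and no reset: what is moved stays moved. The work goes in short steps, Python scripts to look and compute and a tool call to move; the robot and the scene stay as the last step left them, time stands still between calls to the robot, and variables do not carry over. Pictures are saved under pics/ and viewed, and the job is handed in when it is done.

Besides the shell and the picture viewer there is one more tool, called after "Call:" by a JSON object that holds its "api" and its "payload", one argument or row to a line. move_arm: Moves the arm, as the interface text tells. Its arguments: {"type":"object","properties":{"commands":{"type":"array","items":{"type":"array","items":{"type":"number"}}},"grip":{"type":"number"}},"required":["commands"]}

```bash
ls; mkdir -p pics; python3 - <<'E'
from plant import manip, eyes
import cv2
print(manip.state()); 
for n in("top","side"):
    p,d=eyes.read_camera(n); cv2.imwrite(f"pics/{n}0.png",p[:,:,::-1]); 
    import numpy as np; np.save(f"pics/{n}0_d.npy",d); np.save(f"pics/{n}0_p.npy",p); print(n,eyes.camera_info(n))
E
```

```text
pics
{'time_s': 0.0, 'qpos': array([-7.11103761e+01,  1.26748951e+01,  8.75264415e+01,  1.23234823e-03,
        7.99119277e+01, -7.22348549e+00]), 'joint_velocities': array([-0.12291892, -0.02818934, -0.08241056,  0.06294029,  0.00233828,
        0.04964005]), 'tau': array([ 1.43261514e-03, -4.96888340e+01, -3.89395344e+01,  2.13476545e-05,
        1.09700576e-02, -4.43923298e-06]), 'tcp_pos': array([ 0.27491822, -0.5606417 ,  0.24919672]), 'tool_rot': array([-97.83700216,  89.88672922, 108.27589019]), 'contact_force': array([-0.61923828, -0.45089305,  0.30499681]), 'torque': array([-0.01029073, -0.01826327,  0.02552257]), 'opening': 0.9992855646617458}
top {'fx': 498.63435644645335, 'fy': 498.63435644645335, 'cx': 285.0671272283083, 'cy': 219.33611892923156, 'k1': -0.05506422417803157, 'T': array([[ 0.02481281, -0.98478414,  0.17200151,  0.42549259],
       [-0.99959082, -0.02688953, -0.00975413,  0.06900581],
       [ 0.01423075, -0.1716891 , -0.98504839,  0.87231202],
       [ 0.        ,  0.        ,  0.        ,  1.        ]])}
side {'fx': 525.6474484096226, 'fy': 525.6474484096226, 'cx': 281.2315739162588, 'cy': 217.12670718541523, 'k1': -0.05205260084367765, 'T': array([[-0.99134723, -0.05438485,  0.11946946,  0.46247834],
       [-0.12954035,  0.55240443, -0.82344924,  0.73465547],
       [-0.02121229, -0.83180024, -0.55466963,  0.51733975],
       [ 0.        ,  0.        ,  0.        ,  1.        ]])}
```

View pics/top0.png

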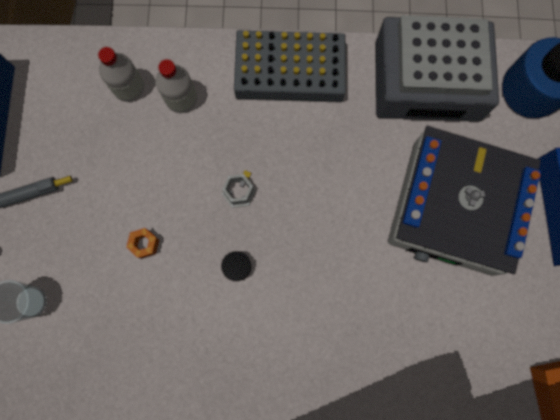

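View pics/side0.png

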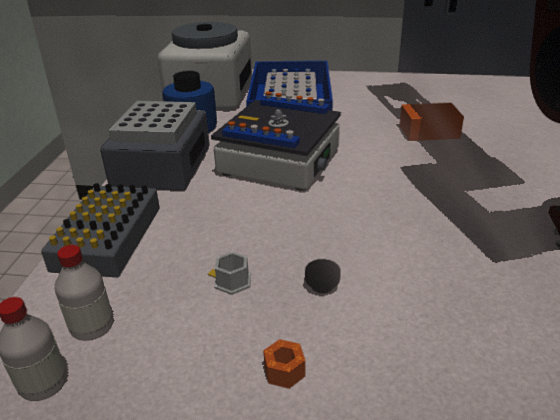

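```bash
cat > h.py <<'E'
import numpy as np, cv2
from plant import manip, eyes
def ray(info,u,v):
    K=np.array([[info['fx'],0,info['cx']],[0,info['fy'],info['cy']],[0,0,1]])
    p=cv2.undistortPoints(np.array([[[u,v]]],float),K,np.array([info['k1'],0,0,0.]))[0,0]
    T=info['T']; return T[:3,3],T[:3,:3]@np.array([p[0],p[1],1])
def plane(n,u,v,z):
    o,d=ray(eyes.camera_info(n),u,v); return o+d*(z-o[2])/d[2]
def mask(p,lo,hi):
    return cv2.inRange(cv2.cvtColor(p,cv2.COLOR_RGB2HSV),np.array(lo),np.array(hi))
def blobs(m,amin=8):
    n,l,s,c=cv2.connectedComponentsWithStats(m)
    return [(s[i,4],c[i],s[i,:4]) for i in range(1,n) if s[i,4]>=amin]
E
python3 - <<'E'
from h import *
for n in("top","side"):
    p=np.load(f"pics/{n}0_p.npy"); d=np.load(f"pics/{n}0_d.npy")
    print(n)
    for a,c,b in blobs(mask(p,(20,120,90),(35,255,255))): print("yel",a,c.round(1),b, d[int(c[1]),int(c[0])], plane(n,*c,.004).round(4),plane(n,*c,.09).round(4))
    for a,c,b in blobs(mask(p,(5,150,90),(17,255,255)),100): print("or",a,c.round(1),b, plane(n,*c,.015).round(4))
    boxes={'top':[(200,150,80,80),(390,110,170,170)],'side':[(190,235,90,70),(200,80,150,110)]}[n]
    for i,(x,y,w,h) in enumerate(boxes):
        s=6 if i==0 else 4.5
        cv2.imwrite(f"pics/{n}0_c{i}.png",cv2.resize(p[y:y+h,x:x+w,::-1],None,fx=s,fy=s,interpolation=cv2.INTER_CUBIC))
E
```

```text
top
yel 25 [245.4  33. ] [243  31   6   5] 0.88890326 [0.9352 0.1449 0.004 ] [0.8847 0.1374 0.09  ]
yel 20 [258.   33.5] [256  32   5   4] 0.88615674 [0.935  0.1209 0.004 ] [0.8845 0.1157 0.09  ]
yel 21 [283.9  34.2] [282  32   5   5] 0.88614374 [0.9351 0.0716 0.004 ] [0.8846 0.0713 0.09  ]
yel 19 [296.6  34.5] [294  33   6   4] 0.8855862 [0.9352 0.0472 0.004 ] [0.8847 0.0494 0.09  ]
yel 22 [309.3  35. ] [307  33   6   5] 0.8872753 [0.9352 0.023  0.004 ] [0.8847 0.0276 0.09  ]
yel 18 [322.1  35.3] [320  33   5   5] 0.8875138 [ 0.9354 -0.0014  0.004 ] [0.8849 0.0056 0.09  ]
yel 21 [244.9  44.3] [243  42   5   5] 0.88161767 [0.9116 0.145  0.004 ] [0.8635 0.1374 0.09  ]
yel 21 [257.9  44.8] [256  43   5   5] 0.88303226 [0.9114 0.1203 0.004 ] [0.8632 0.1152 0.09  ]
yel 24 [283.4  45.5] [281  43   6   6] 0.8832264 [0.9115 0.0719 0.004 ] [0.8634 0.0716 0.09  ]
yel 23 [296.2  45.9] [294  44   6   5] 0.88328075 [0.9114 0.0476 0.004 ] [0.8633 0.0497 0.09  ]
yel 23 [309.2  46.1] [307  44   6   5] 0.88551044 [0.9118 0.0229 0.004 ] [0.8636 0.0275 0.09  ]
yel 21 [322.1  46.8] [320  45   5   5] 0.
[... 3586 characters left out ...]
]
yel 23 [ 99.3 231.1] [ 97 229   6   5] 0.8091487 [0.88   0.0465 0.004 ] [0.8101 0.1618 0.09  ]
yel 24 [ 52.  237.2] [ 49 235   7   5] 0.7955674 [0.9552 0.0723 0.004 ] [0.8726 0.1833 0.09  ]
yel 22 [ 65.4 238.2] [ 63 236   6   5] 0.7919056 [0.9302 0.0725 0.004 ] [0.8518 0.1835 0.09  ]
yel 24 [ 79.  238.8] [ 76 237   7   5] 0.79211146 [0.9057 0.0716 0.004 ] [0.8314 0.1827 0.09  ]
yel 26 [ 93.  239.9] [ 90 238   7   5] 0.78796756 [0.8801 0.0724 0.004 ] [0.8101 0.1833 0.09  ]
yel 43 [212.1 272.8] [208 269   8   8] 0.8043039 [0.6584 0.135  0.004 ] [0.6256 0.2355 0.09  ]
or 146 [411.3 112.1] [402 104  20  16] [ 0.3137 -0.5015  0.015 ]
or 738 [283.6 356. ] [264 340  41  33] [0.5276 0.2956 0.015 ]
```

View pics/top0_c0.png

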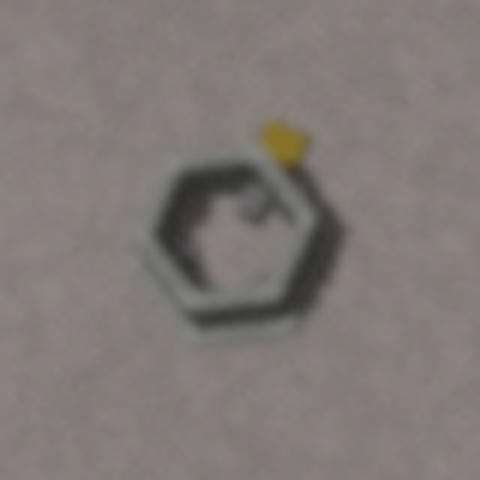

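View pics/top0_c1.png

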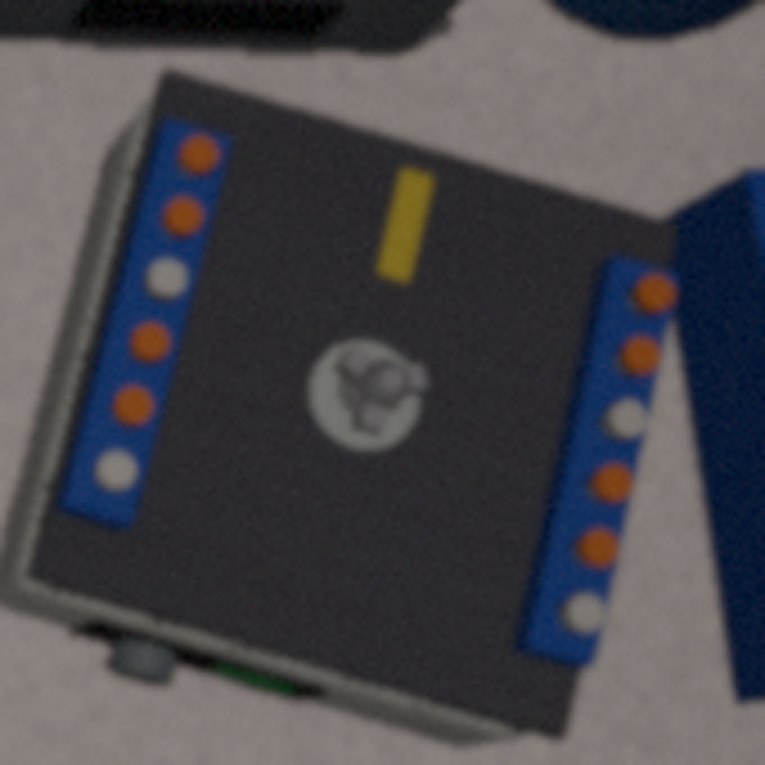

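View pics/side0_c1.png

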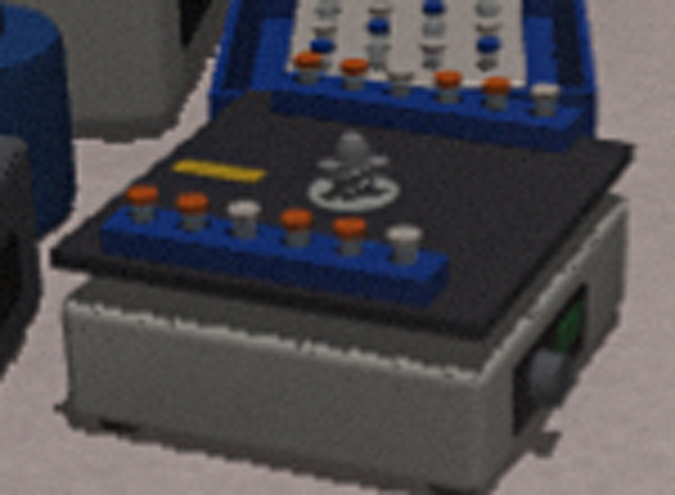

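```bash
python3 - <<'E'
from h import *
# rim hexagon vertices (crop px)
V=np.array([(181,165),(255,157),(317,213),(282,298),(196,306),(148,238)])/6+[200,150]-0.4
W=np.array([plane('top',*v,.036) for v in V]); c=W[:,:2].mean(0); print("rim",c, np.linalg.norm(W[:,:2]-c,axis=1)*1e3, np.degrees(np.arctan2(*(W[:,:2]-c).T[::-1])))
p=np.load("pics/top0_p.npy"); d=np.load("pics/top0_d.npy")
a,cc,b=[x for x in blobs(mask(p,(20,120,90),(35,255,255))) if abs(x[1][0]-247)<3 and abs(x[1][1]-173)<3][0]
P=plane('top',*cc,.004)[:2]; print("ear",P,np.linalg.norm(P-c),np.degrees(np.arctan2(*(P-c)[::-1])))
# depth points -> nut top
def pts(n,d,box):
    i=eyes.camera_info(n);x,y,w,h=box;out=[]
    for v in range(y,y+h):
        for u in range(x,x+w):
            if d[v,u]>0:
                o,r=ray(i,u,v); out.append((o+r*d[v,u]).tolist()+[u,v])
    return np.array(out)
for n,bx in (('top',(215,165,50,50)),('side',(205,245,50,50))):
    q=pts(n,np.load(f"pics/{n}0_d.npy"),bx); print(n,np.percentile(q[:,2],[5,50,95,99]))
    r=q[(q[:,2]>.028)&(q[:,2]<.045)]
    if len(r)>5:
        (x,y),(w,h),an=cv2.minAreaRect(r[:,:2].astype(np.float32)); print(len(r),r[:,:2].mean(0),(x,y),w,h, r[:,:2].min(0),r[:,:2].max(0))
for n in('top','side'):
    q=pts(n,np.load(f"pics/{n}0_d.npy"),{'top':(420,150,100,90),'side':(240,105,70,40)}[n]); print(n,'platform z',np.median(q[:,2]))
# shaker
bx=(455,180,34,34)
sub=p[180:214,455:489]; m=(sub.min(2)>95).astype(np.uint8)*0
g=cv2.cvtColor(sub,cv2.COLOR_RGB2GRAY); m=cv2.inRange(g,80,255)
cs,_=cv2.findContours(m,cv2.RETR_EXTERNAL,cv2.CHAIN_APPROX_NONE); k=max(cs,key=cv2.contourArea); e=cv2.fitEllipse(cv2.convexHull(k)); print(e)
S=plane('top',e[0][0]+455,e[0][1]+180,.0905)[:2]
mm=mask(p,(20,120,90),(35,255,255))[140:180,465:495]; ys,xs=np.nonzero(mm)
L=np.array([plane('top',x+465,y+140,.09)[:2] for x,y in zip(xs,ys)]); lc=L.mean(0); _,_,vt=np.linalg.svd(L-lc); 
print("stud",S,"line c",lc,"dist",np.linalg.norm(lc-S),"ang",np.degrees(np.arctan2(*(lc-S)[::-1])),"axis",np.degrees(np.arctan2(vt[0,1],vt[0,0])))
# platform corners from crop
C=np.array([(168,72),(672,220),(563,738),(22,580)])/4.5+[390,110]-.4
Cw=np.array([plane('top',*v,.09)[:2] for v in C]); print("corners",Cw,Cw.mean(0)); 
for i in range(4): e=Cw[(i+1)%4]-Cw[i]; print(np.linalg.norm(e),np.degrees(np.arctan2(e[1],e[0])))
# side: disk & line, top of nose
for nm,(u,v),z in (("disk",(353,191),.0905),("nose",(351,136),.117)):
    print(nm,plane('side',u/4.5+200-.4,v/4.5+80-.4,z))
print("nose top",plane('top',390+385/4.5,110+377/4.5,.117))
q=np.load('pics/side0_p.npy'); 
E
```

```text
rim [0.62434194 0.14321274] [23.79793645 22.48142849 25.40611306 25.22461664 24.34202525 23.54944444] [  38.58310065  -16.41406091  -77.52310941 -141.43022021  159.02410125
   97.82515588]
ear [0.65837969 0.13100921] 0.036159293110525216 -19.724255177114063
top [-3.05921234e-03 -6.00291500e-05  3.50013695e-02  3.69047594e-02]
265 [0.62474798 0.14444583] (0.6248875856399536, 0.14459264278411865) 0.046424366533756256 0.05170644447207451 [0.60034249 0.11896761] [0.64986131 0.17042327]
side [-0.00094304  0.00298926  0.03594168  0.03696786]
449 [0.62355557 0.14869205] (0.623921275138855, 0.14708547294139862) 0.04610542953014374 0.05455545708537102 [0.59973133 0.12033838] [0.6482706  0.17380838]
top platform z 0.08967514044105218
side platform z 0.09144908684095554
((15.873269081115723, 17.17079734802246), (24.057523727416992, 25.327186584472656), 105.76085662841797)
stud [ 0.60682285 -0.23984241] line c [ 0.67113481 -0.25750796] dist 0.06669407079731736 ang -15.359480222824493 axis 164.0948113498782
corners [[ 0.72690831 -0.17094181]
 [ 0.67653287 -0.35910923]
 [ 0.4843489  -0.30670226]
 [ 0.53591616 -0.11360519]] [ 0.60592656 -0.23758962]
0.19479390503236896 -104.98753626309676
0.1992013303173675 164.7467798151939
0.19986410808953528 75.0478878901821
0.19941285926893146 -16.709968720739617
disk [ 0.60553785 -0.24069752  0.0905    ]
nose [ 0.60565671 -0.23983197  0.117     ]
nose top [ 0.60637378 -0.23712981  0.117     ]
```

View pics/side0_c0.png

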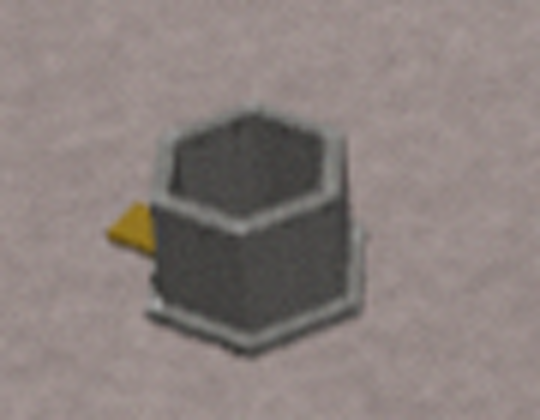

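```bash
cat >> h.py <<'E'
from scipy.spatial.transform import Rotation as Ro
def R(): return Ro.from_euler('xyz',manip.state()['tool_rot'],degrees=True).as_matrix()
def plan(x,y,z,jaw=None,ncall=1):
    s=manip.state();r=R();p=np.array(s['tcp_pos']); sh=r.T@(np.array([x,y,z])-p)/.03
    yy=np.degrees(np.arctan2(r[1,1],r[0,1]))
    print("t",s['time_s'],"tcp",p.round(4),"jawyaw",yy.round(2),"q6",s['qpos'][5].round(1),"open",round(s['opening'],3),"F",s['contact_force'].round(1),"down",r[:,0].round(3))
    print("shift units",sh.round(3))
    if jaw is not None:
        t=(yy-jaw); print("turn units (choices)",[(round(a/5,2),) for a in (t%180,t%180-180)])
E
python3 - <<'E'
from h import *
print(R().round(3)); plan(.6245,.1445,.25,70)
print(plane('side',231.3,262.6,.036))
E
```

```text
[[-0.001  0.44  -0.898]
 [ 0.002 -0.898 -0.44 ]
 [-1.    -0.002 -0.   ]]
t 0.1 tcp [ 0.275  -0.5607  0.2493] jawyaw -63.88 q6 -7.2 open 0.999 F [ 0.6  0.4 -0.7] down [-0.001  0.002 -1.   ]
shift units [ 1.0000e-02 -1.5978e+01 -2.0810e+01]
turn units (choices) [(np.float64(9.22),), (np.float64(-26.78),)]
[0.62353058 0.146494   0.036     ]
```

Call:
{"api": "move_arm", "payload": {
  "commands": [
    [0, -1.2, -1.6, 0],
    [0, -2.4, -3.2, 0],
    [0, -3.6, -4.7, 0],
    [0, -4.8, -6.3, 0],
    [0, -6.0, -7.8, 0]
  ],
  "grip": 1
}}

```text
time_s: 0.72
tcp_pos: [0.4064, -0.2946, 0.25]
tool_rot: [-105.0, 90.0, 101.1]
contact_force: [0.6, -0.3, 0.4]
opening: 0.997
```

Call:
{"api": "move_arm", "payload": {
  "commands": [
    [0, -1.2, -1.6, 1],
    [0, -2.4, -3.2, 3],
    [0, -3.6, -4.7, 5],
    [0, -4.8, -6.3, 7],
    [0, -6.0, -7.8, 9.2]
  ]
}}

```text
time_s: 1.35
tcp_pos: [0.5317, -0.0428, 0.2501]
tool_rot: [27.0, 90.0, -170.1]
contact_force: [0.5, -0.8, 0.3]
opening: 1.002
```

```bash
python3 - <<'E'
from h import *
plan(.624,.1452,.12,-110)
E
```

```text
t 1.35 tcp [ 0.5317 -0.0428  0.2501] jawyaw -107.08 q6 94.0 open 1.002 F [ 0.5 -0.8  0.3] down [-0. -0. -1.]
shift units [ 4.334 -6.896 -1.102]
turn units (choices) [(np.float64(0.58),), (np.float64(-35.42),)]
```

Call:
{"api": "move_arm", "payload": {
  "commands": [
    [0, -2, -0.3, 0],
    [0.5, -4, -0.7, 0],
    [2, -6.0, -1.0, 0],
    [4.0, -6.4, -1.0, 0],
    [4.0, -6.4, -1.0, 0]
  ]
}}

```text
time_s: 1.98
tcp_pos: [0.6114, 0.1317, 0.1243]
tool_rot: [21.4, 89.4, -175.2]
contact_force: [-0.8, -0.9, 0.5]
opening: 0.998
```

```bash
python3 - <<'E'
from h import *
for n in("top","side"):
    p,d=eyes.read_camera(n); cv2.imwrite(f"pics/{n}1.png",p[:,:,::-1])
plan(.624,.1452,.026,-110)
E
```

```text
t 2.075 tcp [0.6143 0.1304 0.129 ] jawyaw -106.73 q6 111.5 open 1.001 F [ 0.5 -0.1  0.3] down [-0.004 -0.001 -1.   ]
shift units [ 3.433 -0.572 -0.18 ]
turn units (choices) [(np.float64(0.65),), (np.float64(-35.35),)]
```

View pics/top1.png

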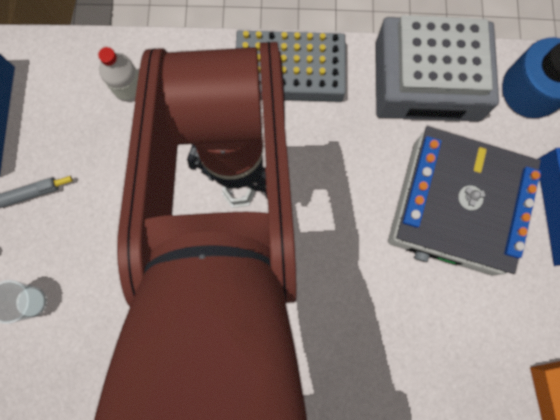

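View pics/side1.png

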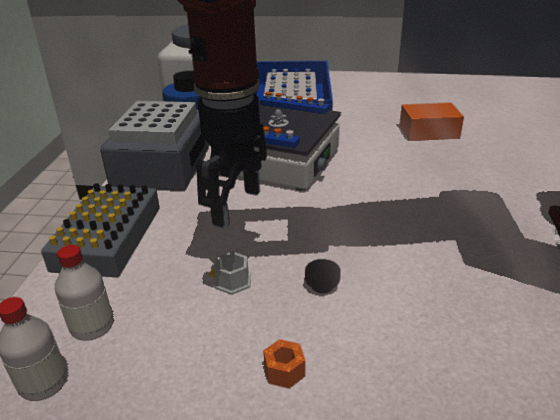

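Call:
{"api": "move_arm", "payload": {
  "commands": [
    [0, -0.57, -0.18, 0.65],
    [0, -0.57, -0.18, 0.65],
    [1.5, -0.57, -0.18, 0.65],
    [2.4, -0.57, -0.18, 0.65],
    [2.4, -0.57, -0.18, 0.65]
  ]
}}

```text
time_s: 2.7
tcp_pos: [0.6241, 0.144, 0.0575]
tool_rot: [31.7, 89.8, -168.3]
contact_force: [-0.2, 0.3, -0.2]
opening: 0.999
```

```bash
python3 - <<'E'
from h import *
p,d=eyes.read_camera("side"); cv2.imwrite(f"pics/side2.png",cv2.resize(p[140:330,130:360,::-1],None,fx=3,fy=3))
plan(.624,.1452,.026,-110)
E
```

```text
t 2.75 tcp [0.6256 0.1444 0.0593] jawyaw -110.02 q6 116.0 open 0.997 F [0.4 0.9 0.5] down [ 0. -0. -1.]
shift units [ 1.111 -0.008  0.059]
turn units (choices) [(np.float64(36.0),), (np.float64(-0.0),)]
```

View pics/side2.png

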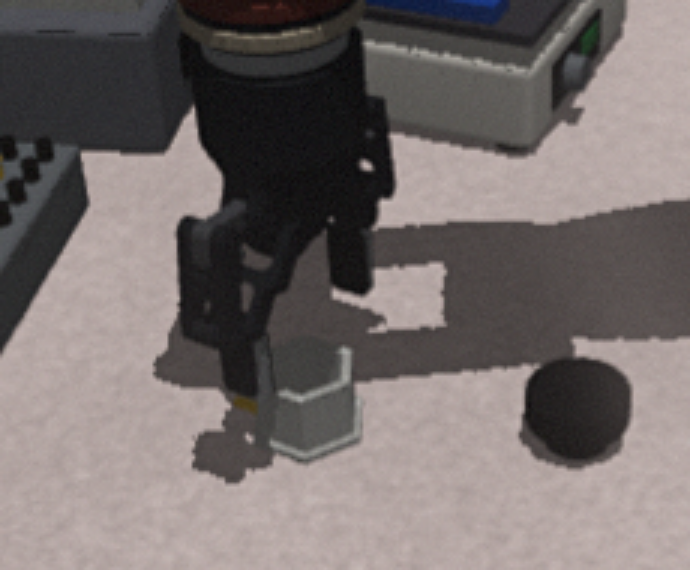

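Call:
{"api": "move_arm", "payload": {
  "commands": [
    [0.6, 0, 0.05, 0],
    [1.1, 0, 0.05, 0],
    [1.1, 0, 0.05, 0]
  ]
}}

```text
time_s: 3.12
tcp_pos: [0.6226, 0.1458, 0.0235]
tool_rot: [26.6, 89.8, -173.4]
contact_force: [-0.9, -0.4, -0.6]
opening: 0.997
```

Call:
{"api": "move_arm", "payload": {
  "commands": [
    [0, 0, 0, 0],
    [0, 0, 0, 0],
    [0, 0, 0, 0],
    [0, 0, 0, 0],
    [0, 0, 0, 0]
  ],
  "grip": 0.3
}}

```text
time_s: 3.75
tcp_pos: [0.6249, 0.1461, 0.0263]
tool_rot: [-152.9, 89.9, 7.1]
contact_force: [0.9, 0.4, 5.4]
opening: 0.529
```

Call:
{"api": "move_arm", "payload": {
  "commands": [
    [0, 0, 0, 0],
    [-1, 0, 0, 0],
    [-3, 0, 0, 0],
    [-5, 0, 0, 0],
    [-6, 0, 0, 0]
  ],
  "grip": 0.3
}}

```text
time_s: 4.38
tcp_pos: [0.6252, 0.1461, 0.2091]
tool_rot: [-154.4, 89.8, 5.6]
contact_force: [0.5, 0.5, -1.0]
opening: 0.527
```

```bash
python3 - <<'E'
from h import *
p,d=eyes.read_camera("side"); cv2.imwrite(f"pics/side3.png",cv2.resize(p[40:330,130:360,::-1],None,fx=2,fy=2))
plan(.6063,-.239,.206,-150)
E
```

```text
t 4.425 tcp [0.6266 0.1462 0.2127] jawyaw -110.0 q6 116.1 open 0.527 F [ 2.  -0.7  2.7] down [ 0.009  0.001 -1.   ]
shift units [ 0.205 12.3   -3.753]
turn units (choices) [(np.float64(8.0),), (np.float64(-28.0),)]
```

View pics/side3.png

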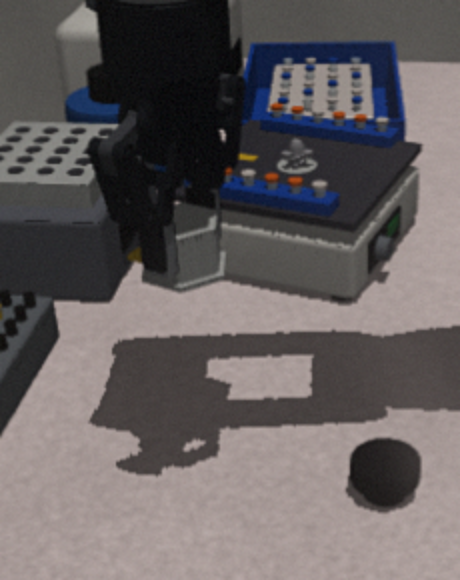

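Call:
{"api": "move_arm", "payload": {
  "commands": [
    [0, 1, -0.3, 0],
    [0, 2.8, -0.9, 0],
    [0, 4.6, -1.4, 0],
    [0, 6.4, -2, 0],
    [0, 8, -2.5, 0]
  ]
}}

```text
time_s: 5.05
tcp_pos: [0.6113, -0.107, 0.2036]
tool_rot: [5.5, 89.9, 165.4]
contact_force: [0.4, 0.4, -2.0]
opening: 0.529
```

Call:
{"api": "move_arm", "payload": {
  "commands": [
    [0, 1.6, -0.5, 2],
    [0, 3, -0.9, 4],
    [0, 4.0, -1.2, 6],
    [0, 4.3, -1.25, 7.5],
    [0, 4.3, -1.25, 8]
  ]
}}

```text
time_s: 5.68
tcp_pos: [0.6023, -0.2402, 0.2032]
tool_rot: [35.6, 89.8, 155.3]
contact_force: [0.2, -0.2, -2.3]
opening: 0.531
```

```bash
python3 - <<'E'
from h import *
plan(.6063,-.239,.170,-150)
for n in("top","side"):
    p,d=eyes.read_camera(n); cv2.imwrite(f"pics/{n}4.png",p[:,:,::-1]); np.save(f"pics/{n}4_p.npy",p)
    x,y,w,h={'top':(400,110,150,150),'side':(200,20,150,150)}[n]; cv2.imwrite(f"pics/{n}4c.png",cv2.resize(p[y:y+h,x:x+w,::-1],None,fx=4,fy=4,interpolation=cv2.INTER_CUBIC))
plan(.6063,-.239,.170,-150)
E
```

```text
t 5.675 tcp [ 0.6023 -0.2402  0.2032] jawyaw -150.25 q6 121.6 open 0.531 F [ 0.2 -0.2 -2.3] down [-0.003  0.001 -1.   ]
shift units [ 1.106 -0.137 -0.034]
turn units (choices) [(np.float64(35.95),), (np.float64(-0.05),)]
t 5.775 tcp [ 0.6026 -0.2392  0.2034] jawyaw -150.06 q6 121.4 open 0.531 F [ 0.9  0.3 -2. ] down [-0.003  0.001 -1.   ]
shift units [ 1.113 -0.113 -0.057]
turn units (choices) [(np.float64(35.99),), (np.float64(-0.01),)]
```

View pics/side4c.png

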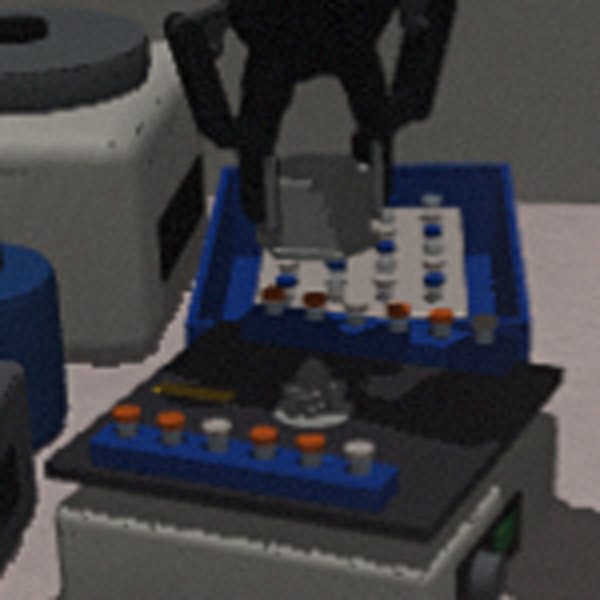

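View pics/top4c.png

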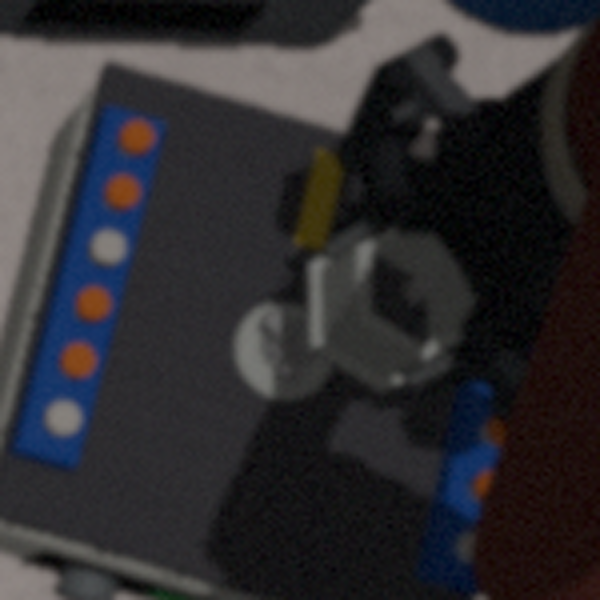

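```bash
cat >> h.py <<'E'
def proj(n,P):
    i=eyes.camera_info(n);T=np.linalg.inv(i['T']);q=T[:3,:3]@np.array(P)+T[:3,3]
    K=np.array([[i['fx'],0,i['cx']],[0,i['fy'],i['cy']],[0,0,1]])
    return cv2.projectPoints(q.reshape(1,1,3),np.zeros(3),np.zeros(3),K,np.array([i['k1'],0,0,0.]))[0].ravel()
E
python3 - <<'E'
from h import *
s=manip.state();c=np.array(s['tcp_pos']);z0=c[2]-.026
for n,(x0,y0,w,h) in {'top':(400,110,150,150),'side':(200,20,150,150)}.items():
    p=np.load(f"pics/{n}4_p.npy")[y0:y0+h,x0:x0+w,::-1]
    im=cv2.resize(p,None,fx=5,fy=5,interpolation=cv2.INTER_CUBIC)
    im=cv2.convertScaleAbs(im,alpha=1.8)
    f=lambda P:tuple(int(v) for v in ((proj(n,P)-[x0,y0]+.5)*5))
    for hh,r,col in ((.036,.0266,(0,0,255)),(0,.0265,(0,255,0)),(.004,.0265,(0,255,0))):
        k=6 if hh==.036 else 36
        pts=[f(c*[1,1,0]+[r*np.cos(a),r*np.sin(a),z0+hh]) for a in np.radians(-60)+np.arange(k)*2*np.pi/k]
        cv2.polylines(im,[np.array(pts)],True,col,1)
    P=c*[1,1,0]+[.042*np.cos(np.radians(-60)),.042*np.sin(np.radians(-60)),z0+.004]; cv2.circle(im,f(P),3,(0,255,255),-1)
    cv2.imwrite(f"pics/{n}4o.png",im[:600])
E
```

```text
(no output)
```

View pics/top4o.png

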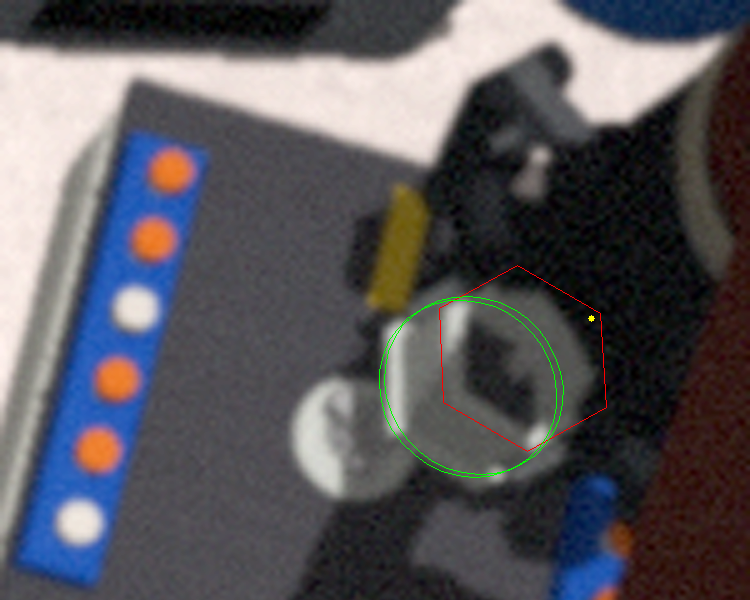

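View pics/side4o.png

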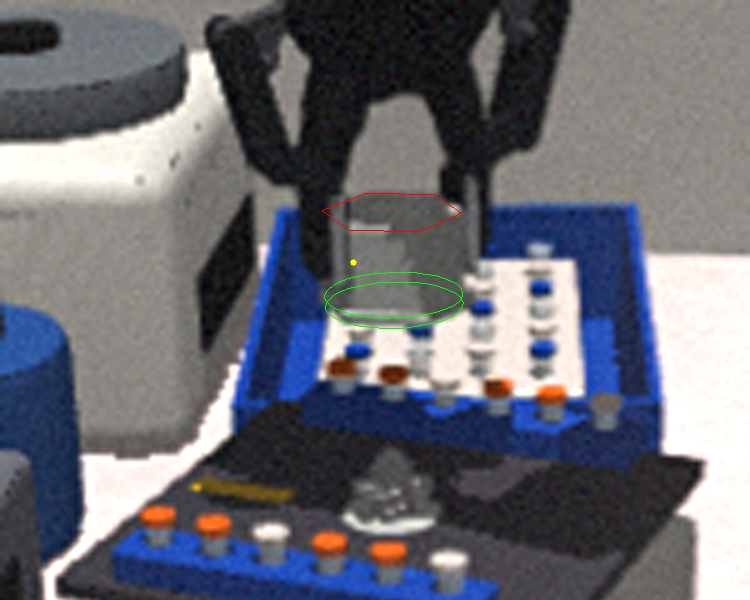

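```bash
python3 - <<'E'
from h import *
for n,(x,y,w,h) in {'top':(470,155,60,60),'side':(255,45,60,60)}.items():
    p=np.load(f"pics/{n}4_p.npy")[y:y+h,x:x+w,::-1]
    im=cv2.convertScaleAbs(cv2.resize(p,None,fx=9,fy=9,interpolation=cv2.INTER_CUBIC),alpha=2.2); cv2.imwrite(f"pics/{n}4z.png",im)
E
```

```text
(no output)
```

View pics/top4z.png

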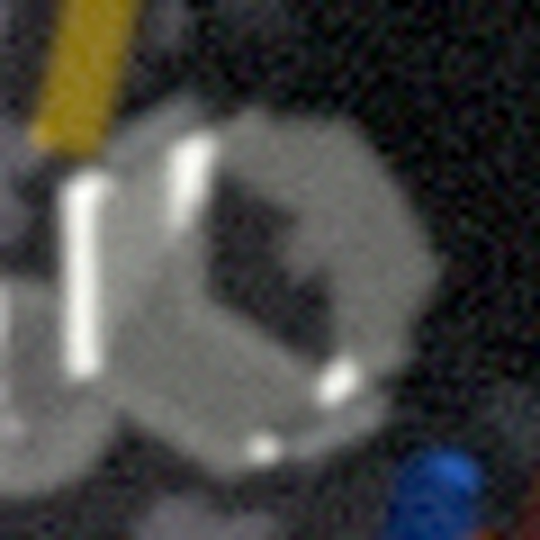

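View pics/side4z.png

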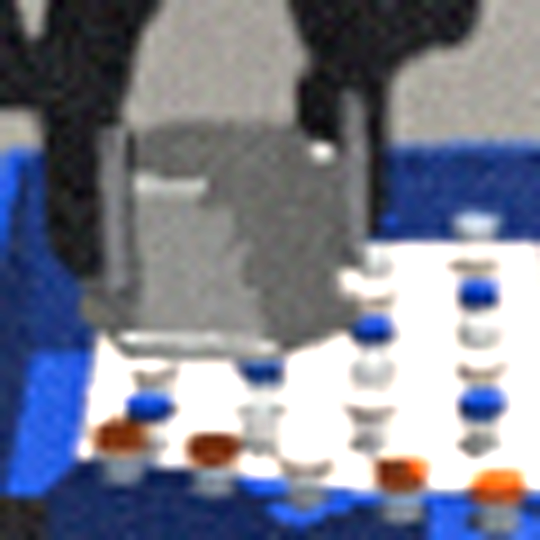

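Call:
{"api": "move_arm", "payload": {
  "commands": [
    [0.6, -0.1, -0.05, 0],
    [1.4, -0.1, -0.05, 0],
    [1.85, -0.1, -0.05, 0],
    [1.85, -0.1, -0.05, 0]
  ]
}}

```text
time_s: 6.28
tcp_pos: [0.6058, -0.2382, 0.1474]
tool_rot: [31.3, 89.8, 151.3]
contact_force: [-0.2, -0.6, -1.4]
opening: 0.53
```

```bash
python3 - <<'E'
from h import *
for n in("top","side"):
    p,d=eyes.read_camera(n); np.save(f"pics/{n}5_p.npy",p)
    x,y,w,h={'top':(440,140,80,80),'side':(240,60,80,80)}[n]; cv2.imwrite(f"pics/{n}5c.png",cv2.convertScaleAbs(cv2.resize(p[y:y+h,x:x+w,::-1],None,fx=7,fy=7,interpolation=cv2.INTER_CUBIC),alpha=1.8))
plan(.606,-.2393,.131,-150)
E
```

```text
t 6.375 tcp [ 0.6072 -0.2391  0.15  ] jawyaw -149.99 q6 121.6 open 0.53 F [ 0.9 -0.4 -1.2] down [ 0. -0. -1.]
shift units [0.635 0.038 0.013]
turn units (choices) [(np.float64(0.0),), (np.float64(-36.0),)]
```

View pics/side5c.png

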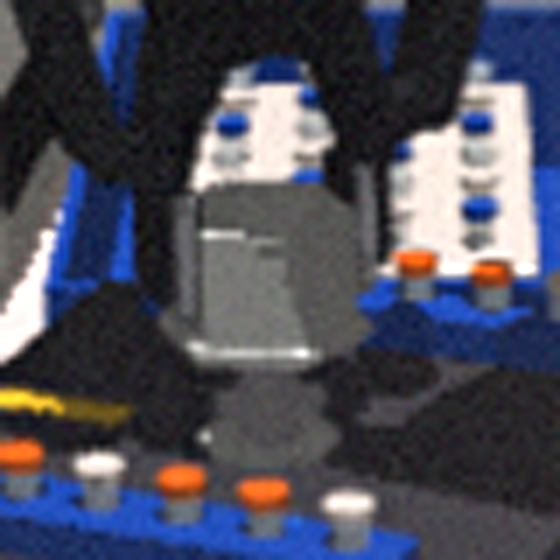

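View pics/top5c.png

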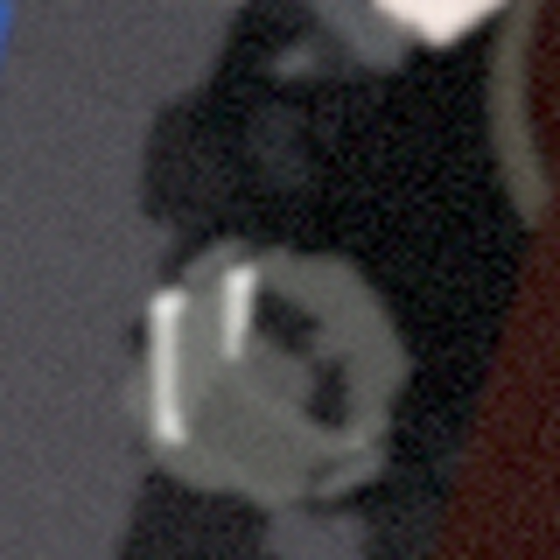

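```bash
python3 - <<'E'
from h import *
c=np.array([.6072,-.2391])
for S in ((.6068,-.2398),(.606,-.2393),(.6072,-.2391)):
    for z in (.126,.160):
        r=.0265 if z<.13 else .023
        r2=r/np.cos(np.pi/6)
        print(S,z,[((proj('top',(S[0]+r2*np.cos(a),S[1]+r2*np.sin(a),z))-[440,140]+.5)*7).round(0).tolist() for a in np.radians([60,120,180,240,300,0])])
E
```

```text
(0.6068, -0.2398) 0.126 [[160.0, 299.0], [165.0, 433.0], [286.0, 505.0], [399.0, 440.0], [393.0, 306.0], [274.0, 236.0]]
(0.6068, -0.2398) 0.16 [[234.0, 270.0], [239.0, 391.0], [349.0, 456.0], [451.0, 398.0], [445.0, 276.0], [337.0, 213.0]]
(0.606, -0.2393) 0.126 [[158.0, 302.0], [163.0, 437.0], [284.0, 508.0], [397.0, 444.0], [391.0, 310.0], [272.0, 240.0]]
(0.606, -0.2393) 0.16 [[232.0, 273.0], [237.0, 395.0], [346.0, 459.0], [449.0, 401.0], [443.0, 280.0], [334.0, 216.0]]
(0.6072, -0.2391) 0.126 [[157.0, 297.0], [162.0, 431.0], [283.0, 503.0], [396.0, 438.0], [389.0, 304.0], [270.0, 234.0]]
(0.6072, -0.2391) 0.16 [[231.0, 268.0], [236.0, 389.0], [345.0, 454.0], [448.0, 396.0], [441.0, 275.0], [333.0, 211.0]]
```

Call:
{"api": "move_arm", "payload": {
  "commands": [
    [0.25, 0.04, 0.01, 0],
    [0.45, 0.04, 0.01, 0],
    [0.58, 0.04, 0.01, 0],
    [0.58, 0.04, 0.01, 0]
  ]
}}

```text
time_s: 6.88
tcp_pos: [0.6054, -0.2393, 0.1319]
tool_rot: [30.5, 89.9, 150.5]
contact_force: [0.4, -0.6, -1.6]
opening: 0.53
```

```bash
python3 - <<'E'
from h import *
plan(.606,-.2395,.131,-150)
E
```

```text
t 6.875 tcp [ 0.6054 -0.2393  0.1319] jawyaw -150.01 q6 121.5 open 0.53 F [ 0.4 -0.6 -1.6] down [-0.001  0.    -1.   ]
shift units [ 0.029 -0.013 -0.017]
turn units (choices) [(np.float64(36.0),), (np.float64(-0.0),)]
```

Call:
{"api": "move_arm", "payload": {
  "commands": [
    [0.05, 0, 0, 0],
    [0.05, 0, 0, 0],
    [0.05, 0, 0, 0]
  ]
}}

```text
time_s: 7.25
tcp_pos: [0.606, -0.2396, 0.1313]
tool_rot: [-151.8, 90.0, -31.8]
contact_force: [0.6, 0.4, 0.3]
opening: 0.528
```

Call:
{"api": "move_arm", "payload": {
  "commands": [
    [0, 0, 0, 0],
    [0, 0, 0, 0],
    [0, 0, 0, 0],
    [0, 0, 0, 0]
  ],
  "grip": 0.6
}}

```text
time_s: 7.75
tcp_pos: [0.6057, -0.2394, 0.1309]
tool_rot: [-7.4, 90.0, 112.6]
contact_force: [-1.0, -0.1, 0.0]
opening: 0.599
```

```bash
python3 - <<'E'
from h import *
for n in("top","side"):
    p,d=eyes.read_camera(n); np.save(f"pics/{n}6_p.npy",p)
    x,y,w,h={'top':(440,140,80,80),'side':(240,60,80,80)}[n]; cv2.imwrite(f"pics/{n}6c.png",cv2.convertScaleAbs(cv2.resize(p[y:y+h,x:x+w,::-1],None,fx=7,fy=7,interpolation=cv2.INTER_CUBIC),alpha=1.8))
plan(.606,-.2395,.131,-150)
E
```

```text
t 7.85 tcp [ 0.6057 -0.2394  0.131 ] jawyaw -150.01 q6 121.5 open 0.599 F [ 1.  -0.1  0. ] down [-0. -0. -1.]
shift units [-0.001 -0.007 -0.006]
turn units (choices) [(np.float64(36.0),), (np.float64(-0.0),)]
```

View pics/side6c.png

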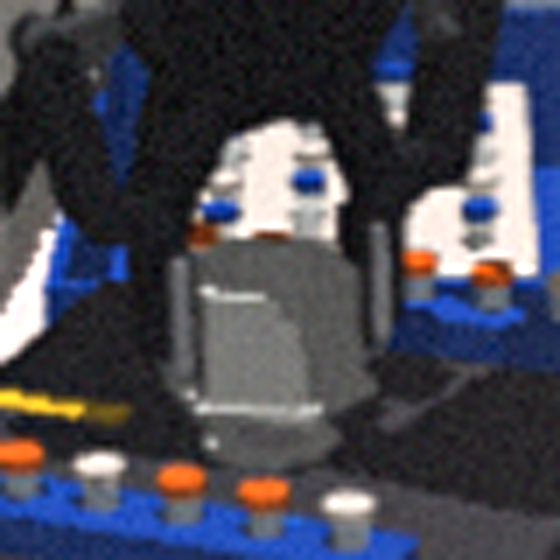

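View pics/top6c.png

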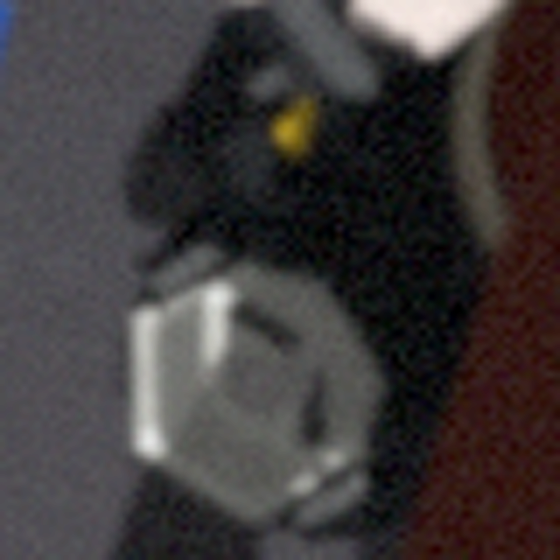

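Call:
{"api": "move_arm", "payload": {
  "commands": [
    [0, 0, 0, 0],
    [0, 0, 0, 0],
    [0, 0, 0, 0],
    [0, 0, 0, 0]
  ],
  "grip": 0.3
}}

```text
time_s: 8.35
tcp_pos: [0.6059, -0.2396, 0.1313]
tool_rot: [-151.1, 90.0, -31.1]
contact_force: [-0.2, 0.0, 3.8]
opening: 0.529
```

Call:
{"api": "move_arm", "payload": {
  "commands": [
    [0, 0, 0, -2],
    [0, 0, 0, -4],
    [0, 0, 0, -6],
    [0, 0, 0, -8],
    [0, 0, 0, -8.9]
  ]
}}

```text
time_s: 8.98
tcp_pos: [0.605, -0.2391, 0.1299]
tool_rot: [-14.6, 89.9, 150.1]
contact_force: [0.5, -0.6, -0.9]
opening: 0.526
```

Call:
{"api": "move_arm", "payload": {
  "commands": [
    [0, 0, 0, 0],
    [0, 0, 0, 0]
  ]
}}

```text
time_s: 9.22
tcp_pos: [0.6054, -0.2392, 0.1304]
tool_rot: [-15.0, 89.9, 149.4]
contact_force: [0.4, -0.5, -1.4]
opening: 0.53
```

```bash
python3 - <<'E'
from h import *
plan(.606,-.2395,.1165,-105.5)
E
```

```text
t 9.225 tcp [ 0.6054 -0.2392  0.1304] jawyaw -105.6 q6 77.1 open 0.53 F [ 0.4 -0.5 -1.4] down [-0.001  0.    -1.   ]
shift units [ 0.464  0.003 -0.022]
turn units (choices) [(np.float64(35.98),), (np.float64(-0.02),)]
```

Call:
{"api": "move_arm", "payload": {
  "commands": [
    [0.15, 0, 0, 0],
    [0.3, 0, 0, 0],
    [0.43, 0, 0, 0],
    [0.43, 0, 0, 0]
  ]
}}

```text
time_s: 9.72
tcp_pos: [0.6053, -0.2392, 0.1173]
tool_rot: [-13.3, 89.9, 151.2]
contact_force: [0.4, -0.1, -1.3]
opening: 0.529
```

Slid down with no contact force; open to release the last millimetre.

Call:
{"api": "move_arm", "payload": {
  "commands": [
    [0, 0, 0, 0],
    [0, 0, 0, 0],
    [0, 0, 0, 0],
    [0, 0, 0, 0],
    [0, 0, 0, 0]
  ],
  "grip": 0.8
}}

```text
time_s: 10.35
tcp_pos: [0.6057, -0.2394, 0.1181]
tool_rot: [168.1, 90.0, -27.4]
contact_force: [-0.3, -0.5, 0.7]
opening: 0.803
```

Call:
{"api": "move_arm", "payload": {
  "commands": [
    [-0.5, 0, 0, 0],
    [-1.5, 0, 0, 0],
    [-3, 0, 0, 0],
    [-4, 0, 0, 0],
    [-4, 0, 0, 0]
  ]
}}

```text
time_s: 10.98
tcp_pos: [0.6077, -0.2404, 0.2432]
tool_rot: [167.3, 89.5, -28.2]
contact_force: [0.9, 0.1, 0.3]
opening: 0.801
```

Call:
{"api": "move_arm", "payload": {
  "commands": [
    [0, 2, 0, 0],
    [0, 4, 0, 0],
    [0, 6, 0, 0],
    [0, 6, 0, 0]
  ]
}}

```text
time_s: 11.48
tcp_pos: [0.555, -0.4168, 0.2363]
tool_rot: [6.6, 89.9, 170.8]
contact_force: [-0.7, 0.7, 0.4]
opening: 0.799
```

```bash
python3 - <<'E'
from h import *
plan(.606,-.2395,.1165,-105.5)
for n in("top","side"):
    p,d=eyes.read_camera(n); cv2.imwrite(f"pics/{n}7.png",p[:,:,::-1]); np.save(f"pics/{n}7_p.npy",p); np.save(f"pics/{n}7_d.npy",d)
    x,y,w,h={'top':(420,120,110,110),'side':(220,70,110,110)}[n]; cv2.imwrite(f"pics/{n}7c.png",cv2.convertScaleAbs(cv2.resize(p[y:y+h,x:x+w,::-1],None,fx=5,fy=5,interpolation=cv2.INTER_CUBIC),alpha=1.6))
E
```

```text
t 11.475 tcp [ 0.555  -0.4168  0.2363] jawyaw -105.83 q6 62.5 open 0.799 F [-0.7  0.7  0.4] down [-0.002  0.    -1.   ]
shift units [ 3.993 -6.152 -0.033]
turn units (choices) [(np.float64(35.93),), (np.float64(-0.07),)]
```

View pics/side7c.png

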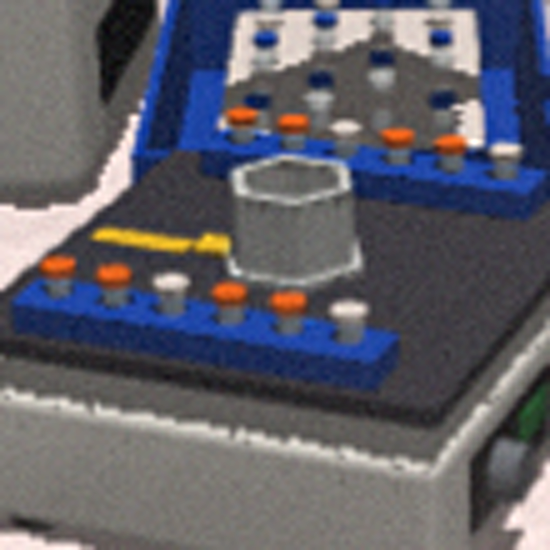

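View pics/top7.png

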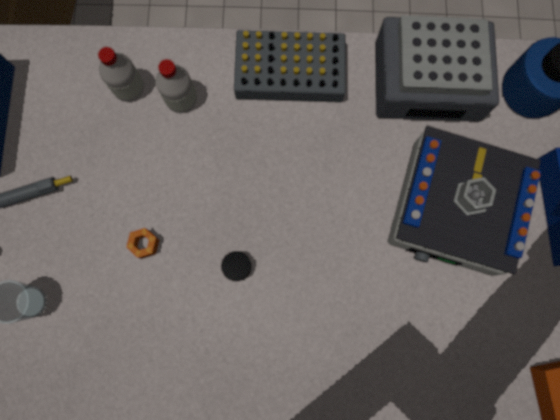

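```bash
python3 - <<'E'
from h import *
for n,(x,y,w,h) in {'top':(455,165,45,50),'side':(262,98,34,32)}.items():
    d=np.load(f"pics/{n}7_d.npy"); i=eyes.camera_info(n)
    z=[(lambda o,r:(o+r*d[v,u])[2])(*ray(i,u,v)) for v in range(y,y+h) for u in range(x,x+w) if d[v,u]>0]
    print(n,np.percentile(z,[50,90,97,99]).round(4))
p=np.load("pics/top7_p.npy")
for a,c,b in blobs(mask(p,(5,150,90),(17,255,255)),300): print("orange",c)
print(manip.state()['contact_force'].round(1)); manip.hand_in()
E
```

```text
top [0.0923 0.1243 0.1263 0.127 ]
side [0.1045 0.1246 0.1268 0.1274]
orange [141.53571429 242.45952381]
orange [554.17444219 389.11359026]
[ 1.   0.9 -0.5]
the job is handed in; nothing more can be done
```

I set the flange nut level on the stud's thread starts about 45° clockwise of the yellow line. I opened the gripper briefly so it rested there, then gripped it again and backed it off 44.5° counter-clockwise. It went down about 13 mm with no contact force, dropped the last bit when I let go, and I drew the arm clear. I handed the job in at about 11.6 s.

**Last checks:**
- **Height:** the nut's rim reads 0.125–0.127 m in both cameras. It should be 0.126 m with the flange flat on the platform.
- **Pointer:** it meets the yellow line in the picture. I turned the jaws to -105.6°, which puts the nut at about -15.6°; I measured the line at about -15.4°.
- **Orange nut:** its centre in the top picture is unchanged to within 0.2 pixel.
- **Contact:** only noise-level force remained on the tool, about 1 N.

**Disagreements:** the two cameras differed by 2–4 mm on the nut's starting position and by about 2–3 mm on the yellow line's. I used averages, and neither the placing nor the drop-in showed any side load.

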